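Load the vial warmer and take a contact temperature reading

ROBOT

A 6-joint arm with a two-finger parallel gripper is mounted at the origin on the work surface; the furniture and walls round the work are solid. World frame = base frame: x ahead of the robot, y to its left, z up, the work surface at z = 0. Lengths are in m, angles in degrees, forces in N, time in s.
With the tool pointing down it reaches from about 0.3 to 0.75 m from the base axis. Payload 8.5 kg.
Tool frame: the origin (TCP) lies midway between the tips of the shut fingers; the grasp point (between the pads) lies env.tcp_to_grasp behind it (env.tcp_to_grasp is the distance from the TCP to the grasp point, in m); z points along the fingers, y is the line along which they close (so a half turn about z gives the same grasp; the last joint's range is limited). The gripper opens to 85 mm and grips with 20 to 120 N. Pads are 22 mm wide; open, the fingers measure 114 mm over their backs; the gripper's body (76 mm by 85 mm) begins 54 mm behind the grasp point. The pads swing forward as they close: fully open they stand 13 mm farther back than shut.
Start: joints at [-80.002, 21.807, 74.336, -0, 83.858, -12.336], TCP at [0.209, -0.509, 0.231] pointing down, gripper open.
Joint ranges: [-178.18, 178.18], [-50.72, 133.34], [12.68, 142.11], [-81.47, 261.47], [9.98, 163.14], [-165.26, 165.26]. Speed limits (degrees/s): [136.94, 136.94, 180, 180, 180, 180].

INTERFACE

Orientations are given as a 3x3 rotation matrix whose columns are the frame's x, y, z axes.
In Python, from rig import observe, optics, job, env gives the robot as it stands. The module is installed in compiled form; this text tells all that it offers.
- The arm moves only by the shell command python3 -m jog 'ROWS' [FORCE]. ROWS is JSON, a list of rows, each a list of 7 numbers: the turn, a rotation vector about the tool's x, y, z in rad, then the shift along the tool's x, y, z in m, then the opening in per cent of the stroke, from 0 (shut) to 100 (fully open). A call has 1 to 10 rows; each row shifts and turns the commanded pose from where the row before left it, along the tool's axes as they then stand; what a row does not reach is not made up. A row lasts 1/8 s, in which the tool goes at most 62.5 mm and 10.7 degrees, less where a joint would pass 70% of its speed; a pose out of reach is approached as far as the arm can. A call is refused whole if a number of a shift passes 0.0625 or a number of a turn 0.188, either way. A call with a gripper value outside its range is refused whole. The fingers move at their own pace and stop on an object; FORCE is the grip in N (left out, the last holds). Time passes only in rows, so rows that do not move let the fingers close. It gives the time, the measured TCP pose, the force, the opening and the grip force at its end, in the units of the state.
- observe(): the state, without advancing time (a new reading comes with each control period).
- optics.get_image(name): name is "scene" or "side" or "wrist"; returns a dict with "pixels" (384x512x3 uint8, red, green, blue), "mtx" (3x3 intrinsics, pixels), "rvec" (rotation vector, rad) and "tvec" (3), from world to camera coordinates, as OpenCV has them. Camera axes: x right, y down, z forward; pixel columns grow to the right and rows downward; lengths in m; the calibration is good to about 2 mm. A picture is of the moment at which its call begins. There is no depth.
- job.close_job(): hands the job in; it is judged then, once.
The state is a dict: "time_s": time; "q": joint angles; "qvel": joint speeds; "joint_efforts": joint torques, N m; "position": TCP position; "tool_rot": TCP orientation; "ft_force": force on the tool from outside, world axes, zero at the start; "wrist_torque": the same for the moment, N m; "grip_width": finger opening in m; "gripper_force": force on a finger pad.
Only numpy, scipy, OpenCV 4.12 (cv2) and the standard library are available. Lean on these libraries where they do the work, as an engineer would, in place of code of your own. Each camera call takes 0.05 s, during which the arm holds its last target. There are 200 camera calls.

TASK

Stand the slim glass vial upright in the bore of the little warming block, fully down, and let go of it. Then take the contact thermometer out of its stand and hold its spring-loaded tip inside the ringed spot on the block's sloping plate, with the thermometer square to that plate and pressed lightly, so that the tip is sprung in about half way. Finish while still holding it there; do not put it down, and leave the other things where they are.

Things in the scene. Friction and masses are not known exactly. Their poses are not given: they have to be found in the camera images.
- vial: Slim glass sample vial with a dark screw cap, standing on the worktop; 22 mm diameter, 59 mm tall. The glass runs from 0 to 46 mm, the cap (19 mm diameter) from 46 to 59 mm. The two plain bottles near it are not glass and are wider. Origin at the centre of its underside, z up its axis. Its place is swapped with theirs from start to start.
- bottle_tall: Plain opaque bottle with a ribbed cap, 26 mm diameter, 73 mm tall, standing loose. Not to be disturbed. Origin at the centre of its underside.
- bottle_wide: Plain opaque bottle with a ribbed cap, 30 mm diameter, 75 mm tall, standing loose. Not to be disturbed. Origin at the centre of its underside.
- warmer: Warming block, fixed to the worktop: grey base 104 (x) x 148 (y) x 12 mm. On its +y half an aluminium block, 66 x 62 mm, its top 46 mm above the worktop, with one vertical bore; on its -y half the sloping plate. Origin at the centre of the underside, z up; -x is the side to which the plate slopes down.
- bore_mouth (a point): Centre of the mouth of the vial bore, in the top face of the aluminium block, 46 mm above the worktop. The bore is 25.5 mm in diameter, 25 mm deep, with a 2 mm chamfer at the mouth and a flat floor, so a seated vial stands out by 34 mm. Axes as the warmer's.
- plate: Sloping aluminium measuring plate of the warmer, 72 x 62 mm, fixed, inclined 0.35 rad (20 degrees). Origin on its upper face at the centre of the ringed spot, 44 mm above the worktop; z points square out of the face, x up the slope, y along it. The mark is a dark ring of 7 mm inner and 10 mm outer radius with a fine dot at its centre.
- stand: Thermometer stand, fixed: upright block 52 x 52 mm, 60 mm tall, on a 74 mm square foot 6 mm thick, with a vertical hole 13 mm in diameter and 52 mm deep in the top. Origin at the centre of the underside, z up.
- probe: Contact thermometer, 100 g, standing upright in the stand, its flange on the stand's top. White housing with two flat sides, 24 mm (x) by 18 mm (y, the way to pinch it), from z = 4 to 90 mm; below it a flange of 30 mm diameter from z = 0 to 6 mm; a steel stem of 9 mm diameter down to z = -28 mm; then the spring-loaded tip of 7 mm diameter down to z = -44 mm. Origin at the centre of the flange's underside, z up the housing.
- probe_tip (a point): The outermost point of the thermometer's round-nosed spring tip, on its axis, 44 mm below the flange's underside when not pressed. It moves with the tip.
- plunger (a joint): How far the spring tip is pushed in: 0 (free) to 0.012 m (stopped). About 1 N starts it, 4 N holds it half way (0.006), 7 N takes it to the stop.

How it is judged:
By the outcome, as a careful person would: the job done as asked, in the order asked, and still so for the second after the job is handed in, while the arm keeps its last pose, push and grip.
It also fails if it takes over 58 s, if anything falls off the work surface, if the arm or the gripper's body presses on something with over 40 N, if the wrist force passes 120 N, or if a joint passes its speed limit or range.

## Working session

There is one attempt and no reset: what is moved stays moved. The work goes in short steps, Python scripts to look and compute and a shell command to move; the robot and the scene stay as the last step left them, time stands still between calls to the robot, and variables do not carry over. Pictures are saved under pics/ and viewed, at most 10 in all, crops included, and the job is handed in when it is done.

```bash
mkdir -p pics; python3 - <<'E'
from rig import observe, optics, env
import cv2, numpy as np
s=observe()
print({k:np.round(v,3).tolist() for k,v in s.items()}, env.tcp_to_grasp)
for n in ["scene","side","wrist"]:
    d=optics.get_image(n); cv2.imwrite(f"pics/{n}0.png",d["pixels"][:,:,::-1])
    np.savez(f"{n}0.npz",**d)
    R=cv2.Rodrigues(np.array(d["rvec"]))[0]; print(n,(-R.T@np.ravel(d["tvec"])).round(3),R[2].round(3),d["mtx"][0][0])
a=[cv2.imread(f"pics/{n}0.png") for n in ["scene","side","wrist"]]
E
```

```text
{'time_s': 0.0, 'q': [-80.001, 21.843, 74.384, 0.001, 83.859, -12.338], 'qvel': [0.15, 0.058, 0.012, 0.019, 0.031, 0.062], 'joint_efforts': [-0.002, -44.847, -23.127, -0.0, 0.005, 0.0], 'position': [0.209, -0.508, 0.231], 'tool_rot': [[0.925, 0.38, -0.0], [0.38, -0.925, 0.001], [0.0, -0.001, -1.0]], 'ft_force': [0.084, 0.483, 0.005], 'wrist_torque': [-0.052, 0.009, 0.033], 'gripper_force': 0.0, 'grip_width': 0.085} 0.0187
scene [-0.364 -0.     0.945] [ 0.681  0.019 -0.732] 490.80593432952105
side [ 0.599 -1.033  0.66 ] [-0.108  0.867 -0.487] 495.86860239049133
wrist [ 0.275 -0.482  0.372] [-0.26  -0.105 -0.96 ] 331.5659661840046
```

View pics/scene0.png

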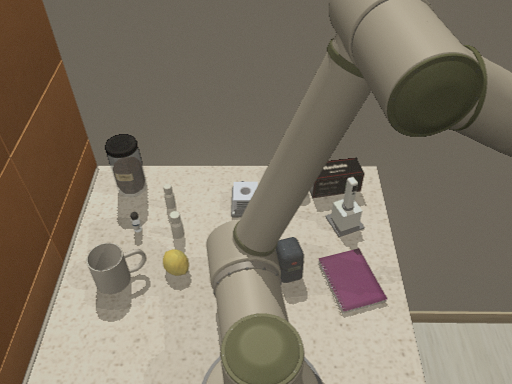

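View pics/side0.png

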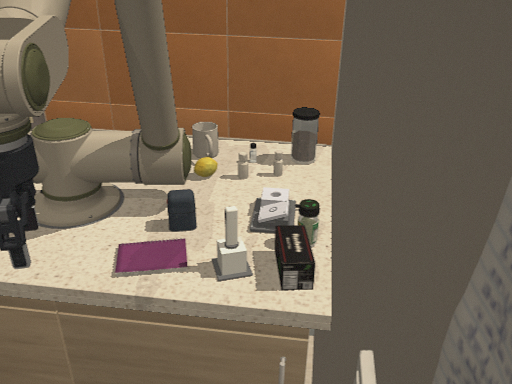

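Scene view: the vial (dark cap) is at about (135,215), with bottles at (169,190) and (176,216), the warmer at (245,195), and the stand with probe at (348,205). Side view: vial (253,146), bottles (243,157) and (278,157), bore (276,195), ring (268,212), probe top (232,210). Next I'll get coarse positions by triangulation.

```bash
cat > h.py <<'E'
import numpy as np, cv2
def cam(d):
    R=cv2.Rodrigues(np.array(d["rvec"],float))[0]; t=np.ravel(d["tvec"]); return np.array(d["mtx"]),R,t
def ray(d,uv):
    K,R,t=cam(d); v=R.T@np.linalg.solve(K,[uv[0],uv[1],1.]); return -R.T@t, v/np.linalg.norm(v)
def plane(d,uv,z):
    c,v=ray(d,uv); return c+v*(z-c[2])/v[2]
def tri(obs):
    A=np.zeros((3,3));b=np.zeros(3)
    for d,uv in obs:
        c,v=ray(d,uv);P=np.eye(3)-np.outer(v,v);A+=P;b+=P@c
    p=np.linalg.solve(A,b)
    return p,[round(float(np.linalg.norm((np.eye(3)-np.outer(v,v))@(p-c))*1e3),1) for c,v in (ray(d,u) for d,u in obs)]
def proj(d,p):
    return cv2.projectPoints(np.atleast_2d(np.array(p,float)),np.array(d["rvec"],float),np.array(d["tvec"],float),np.array(d["mtx"]),None)[0].reshape(-1,2)
def snap(n,name):
    from rig import optics
    d=optics.get_image(n); np.savez(name+".npz",**d); cv2.imwrite(f"pics/{name}.png",d["pixels"][:,:,::-1]); return d
def load(name): return dict(np.load(name+".npz"))
E
python3 - <<'E'
from h import *
S,D=load("scene0"),load("side0")
for n,a,b in [("vial",(135,215),(253,146)),("bA",(169,187),(278,154)),("bB",(175,214),(243,154)),("probe",(351,181),(232,209)),("bore",(245,190),(276,194)),("blackbox",(342,162),(293,231)),("navy",(290,241),(181,192)),("mug",(108,250),(205,127))]:
    p,e=tri([(S,a),(D,b)]);print(n,p.round(3),e)
print("ring",plane(D,(268,212),.044), "stand foot",plane(D,(232,266),.006))
for n,uv in [("corner back L",(97,167)),("back R",(378,167))]: print(n,plane(S,uv,0))
print("bottle green top side",plane(D,(309,205),.1),"jar",plane(D,(305,112),.12))
W=load("wrist0");K,R,t=cam(W)
from rig import observe
s=observe();T=np.array(s["tool_rot"]);print("cam in tool",T.T@(-R.T@t-s["position"]),"axes\n",(R@T).round(3))
a=cv2.resize(cv2.imread("pics/scene0.png")[140:260,90:400],None,fx=2.5,fy=2.5,interpolation=2);b=cv2.resize(cv2.imread("pics/side0.png")[120:290,150:340],None,fx=2.5,fy=2.5,interpolation=2)
o=np.zeros((600,800,3),np.uint8);o[:300,:775]=a;o[300:600,:475]=b[100:400];cv2.imwrite("pics/z1.png",o)
E
```

```text
vial [0.422 0.31  0.051] [1.8, 1.8]
bA [0.503 0.235 0.066] [2.0, 2.0]
bB [0.407 0.208 0.071] [1.9, 1.9]
probe [ 0.448 -0.205  0.144] [0.3, 0.3]
bore [0.516 0.045 0.044] [0.8, 0.8]
blackbox [ 0.569 -0.201  0.098] [3.7, 3.7]
navy [ 0.306 -0.063  0.094] [4.3, 4.3]
mug [0.275 0.332 0.097] [6.1, 6.1]
ring [ 0.505017   -0.04448715  0.044     ] stand foot [ 0.44796849 -0.21009393  0.006     ]
corner back L [0.65004795 0.46957061 0.        ]
back R [ 0.65119163 -0.32371729  0.        ]
bottle green top side [ 0.59929334 -0.09133842  0.1       ] jar [0.56500593 0.43561956 0.12      ]
cam in tool [ 0.07076928  0.00040624 -0.14093578] axes
 [[ 0.     1.     0.001]
 [-0.96   0.    -0.281]
 [-0.281 -0.001  0.96 ]]
```

View pics/z1.png

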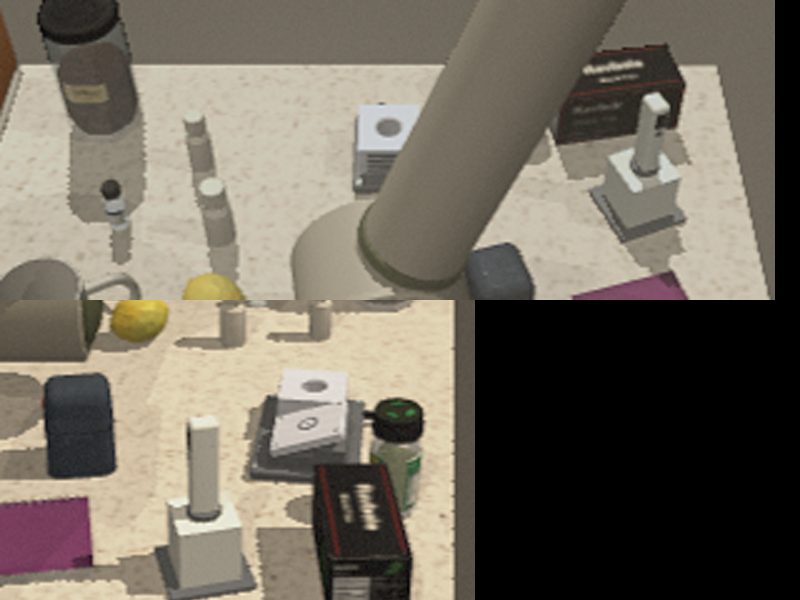

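The crop confirms the layout, with a grinder bottle near the warmer at (0.60,-0.09). I'll move the wrist camera over the stand and warmer.

```bash
python3 -m jog '[[0,0,0,0.03,-0.02,-0.02,100],[0,0,0,0.038,-0.028,-0.01,100],[0,0,0,0.038,-0.028,-0.01,100],[0,0,0,0.038,-0.028,-0.01,100],[0,0,0,0.038,-0.028,-0.01,100],[0,0,0,0.038,-0.028,-0.01,100],[0,0,0,0.038,-0.028,-0.01,100],[0,0,0,0.038,-0.028,-0.01,100],[0,0,0,0.037,-0.027,0,100],[0,0,0,0.02,-0.015,0,100]]'
python3 - <<'E'
from h import *
snap("wrist","w1")
E
```

```text
time_s: 1.4
position: [0.4381, -0.1341, 0.3213]
tool_rot: [[0.924, 0.382, -0.0], [0.382, -0.924, 0.0], [0.0, -0.0, -1.0]]
ft_force: [0.3, -1.2, -0.7]
grip_width: 0.0853
gripper_force: 0.0
```

View pics/w1.png

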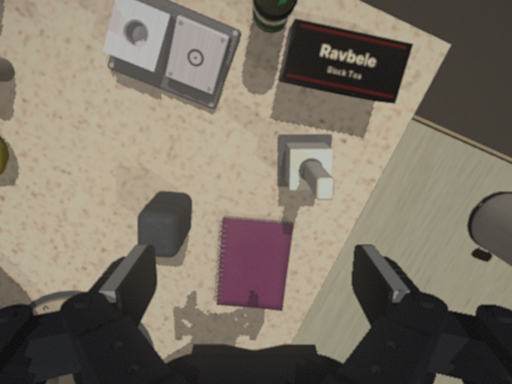

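The wrist view shows the bore at (136,33), ring (195,58), probe top (324,183) and stand top around (310,165). I'll move on toward the vial and take the second view there.

```bash
python3 -m jog '[[0,0,0,0.012,-0.047,0.003,100],[0,0,0,0.012,-0.047,0.003,100],[0,0,0,0.012,-0.047,0.003,100],[0,0,0,0.012,-0.047,0.003,100],[0,0,0,0.012,-0.047,0.003,100],[0,0,0,0.012,-0.047,0.003,100],[0,0,0,0,0,0,100],[0,0,0,0,0,0,100]]'
python3 - <<'E'
from h import *
snap("wrist","w2")
E
```

```text
time_s: 2.45
position: [0.397, 0.1517, 0.3032]
tool_rot: [[0.925, 0.38, -0.0], [0.38, -0.925, -0.0], [-0.0, 0.0, -1.0]]
ft_force: [-0.0, -0.4, 0.3]
grip_width: 0.0856
gripper_force: 0.0
```

View pics/w2.png

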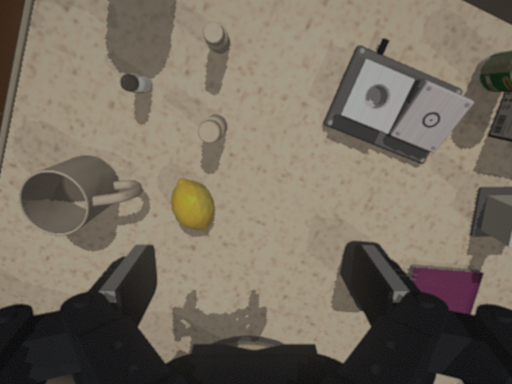

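View 2 shows the vial cap at (128,82), bottles at (217,37) and (212,128), the bore mouth at (377,95) and the ring at (431,120). Next I'll refine these with masks and triangulate.

```bash
cat >> h.py <<'E'
def blob(d,uv,r,lo,hi,near=True):
    g=cv2.cvtColor(d["pixels"],cv2.COLOR_RGB2GRAY);x0,y0=max(int(uv[0]-r),0),max(int(uv[1]-r),0)
    c=cv2.resize(g[y0:y0+2*r+1,x0:x0+2*r+1],None,fx=4,fy=4,interpolation=cv2.INTER_CUBIC)
    cs,_=cv2.findContours(cv2.inRange(c,lo,hi),cv2.RETR_EXTERNAL,cv2.CHAIN_APPROX_NONE)
    out=[]
    for k in cs:
        if cv2.contourArea(k)<60: continue
        (a,b),s,an=cv2.minAreaRect(k) if len(k)<5 else cv2.fitEllipse(k)
        out.append((((a+.5)/4-.5+x0).__round__(2),((b+.5)/4-.5+y0).__round__(2),round(s[0]/4,1),round(s[1]/4,1),round(an),round(cv2.contourArea(k)/16,1)))
    return sorted(out,key=lambda o:np.hypot(o[0]-uv[0],o[1]-uv[1]))
E
python3 - <<'E'
from h import *
A,B=load("w1"),load("w2")
for n,d,uv,r in [("ring1",A,(195,58),13),("bore1",A,(136,33),16),("ring2",B,(431,120),13),("bore2",B,(377,95),18)]:
    for hi in (70,100,130): print(n,hi,blob(d,uv,r,0,hi)[:2])
for hi in (50,70,90): print("cap2",hi,blob(B,(130,82),20,0,hi)[:2])
g=cv2.cvtColor(A["pixels"],cv2.COLOR_RGB2GRAY)
for lo in (150,175,200): print("probe",lo,blob(A,(324,187),22,lo,255)[:3])
o=np.vstack([np.hstack([cv2.resize(d["pixels"][y-35:y+35,x-35:x+35],(400,300) if 0 else (300,300),interpolation=cv2.INTER_CUBIC) for d,x,y in row]) for row in [[(A,136,36),(A,195,58)],[(A,315,175),(B,135,85)]]])
cv2.imwrite("pics/z2.png",o[:,:,::-1])
E
```

```text
ring1 70 []
ring1 100 [(195.15, 57.25, 14.2, 16.7, 149, 186.6)]
ring1 130 [(195.13, 57.23, 15.7, 18.2, 150, 223.2)]
bore1 70 []
bore1 100 [(134.06, 30.61, 16.2, 18.1, 10, 123.0)]
bore1 130 [(135.31, 31.35, 21.9, 23.2, 133, 386.6)]
ring2 70 [(429.02, 121.77, 14.2, 22.1, 49, 8.8), (437.87, 116.28, 16.5, 31.9, 65, 7.2)]
ring2 100 [(430.79, 119.4, 14.2, 18.6, 62, 206.2)]
ring2 130 [(430.77, 119.41, 15.7, 20.2, 61, 249.4)]
bore2 70 [(381.57, 93.29, 7.7, 14.9, 158, 55.4)]
bore2 100 [(377.48, 95.25, 20.0, 20.9, 175, 307.7)]
bore2 130 [(377.52, 95.27, 22.6, 23.5, 29, 400.6)]
cap2 50 []
cap2 70 [(129.46, 82.38, 15.7, 17.8, 126, 219.8)]
cap2 90 [(129.41, 82.26, 16.9, 19.2, 133, 253.6), (140.64, 92.45, 1.2, 7.1, 90, 6.0)]
probe 150 [(329.52, 190.85, 39.1, 55.5, 32, 1273.1)]
probe 175 [(325.01, 187.84, 15.9, 23.0, 4, 270.2), (329.29, 187.71, 38.4, 46.8, 19, 682.5), (304.15, 208.18, 2.6, 5.6, 81, 10.5)]
probe 200 []
```

View pics/z2.png

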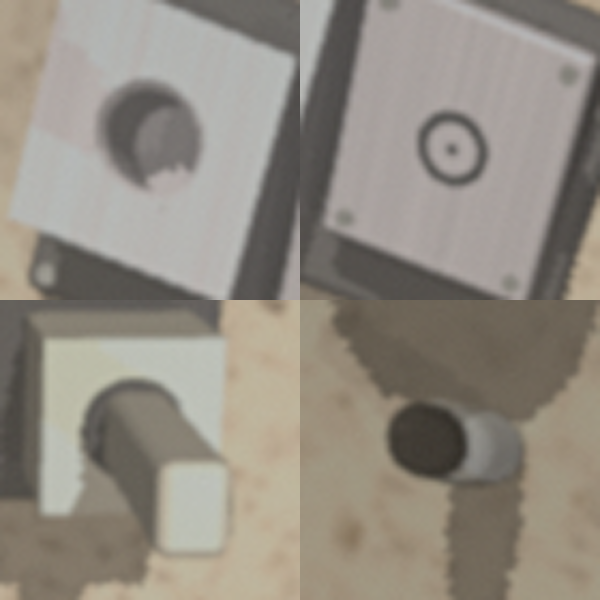

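Close-ups: the bore circle in view 1 is at (136.0,32.5) and the ring at (195.1,57.2). The probe's top face is centred at (325,188.3), with its narrow side along the image x axis. The vial cap is at (129.5,82.4).

```bash
python3 - <<'E'
from h import *
A,B,S,D=[load(k) for k in("w1","w2","scene0","side0")]
r,e=tri([(A,(195.1,57.2)),(B,(430.8,119.4))]);print("ring",r.round(4),e, "z44:",plane(A,(195.1,57.2),.044).round(4),plane(B,(430.8,119.4),.044).round(4))
b,e=tri([(A,(136,32.5)),(B,(377.5,95.3))]);print("bore",b.round(4),e,"z46:",plane(A,(136,32.5),.046).round(4),plane(B,(377.5,95.3),.046).round(4))
p,e=tri([(A,(325,188.3)),(D,(231.5,209)),(S,(351,181))]);print("probe",p.round(4),e,plane(A,(325,188.3),.15).round(4))
v,e=tri([(B,(129.5,82.4)),(S,(135,215)),(D,(253,146))]);print("vial",v.round(4),e,plane(B,(129.5,82.4),.057).round(4))
# yaw of warmer: block edges in w1/w2 crops
f=lambda d,u,c,z=.046:plane(d,(u[0]/4.286+c[0],u[1]/4.286+c[1]),z)
a=f(A,(10,215),(101,1));q=f(A,(228,300),(101,1));t=f(A,(297,58),(101,1))
print("block edge yaw",np.degrees(np.arctan2(*(a-q)[[1,0]])),"x edge",np.degrees(np.arctan2(*(t-q)[[1,0]])))
print("stand top edges",[np.degrees(np.arctan2(*(f(A,u,(280,140-70),.06)-f(A,w,(280,70),.06))[[1,0]])) for u,w in (((45,338),(222,337)),((45,338),(39,515)))])
m=f(A,(135,385),(280,70),.066);print("flange approx, stand ctr",m)
z=.15;C=[f(A,u,(280,70),z) for u in((161,461),(226,461),(226,553),(159,553))]
print("probe top",np.mean(C,0),[np.degrees(np.arctan2(*(C[i]-C[j])[[1,0]])).round(1) for i,j in((0,1),(3,2),(0,3),(1,2))])
E
```

```text
ring [ 0.5143 -0.0277  0.0426] [0.0, 0.0] z44: [ 0.5143 -0.0279  0.044 ] [ 0.5141 -0.0269  0.044 ]
bore [0.5139 0.0443 0.0436] [0.6, 0.6] z46: [0.5132 0.0434 0.046 ] [0.5141 0.0452 0.046 ]
probe [ 0.4471 -0.206   0.1454] [1.6, 0.7, 1.6] [ 0.4471 -0.206   0.15  ]
vial [0.4208 0.3107 0.0517] [1.8, 2.1, 2.1] [0.4201 0.3104 0.057 ]
block edge yaw 91.66708752113621 x edge 1.2944846445191873
stand top edges [np.float64(112.77864977876698), np.float64(22.29182142618738)]
flange approx, stand ctr [ 0.45806518 -0.20162356  0.066     ]
probe top [ 0.44706275 -0.20605534  0.15      ] [np.float64(112.5), np.float64(112.5), np.float64(24.3), np.float64(26.3)]
```

```bash
python3 -m jog '[[0,0,0,0.02,-0.036,0.02,100],[0,0,0,0.02,-0.036,0.03,100],[0,0,0,0.02,-0.036,0.05,100],[0,0,0,0.022,-0.03,0.05,100],[0,0,0,0,0,0,100],[0,0,0,0,0,0,100]]'
python3 - <<'E'
from h import *
W=snap("wrist","w3")
B=load("w2")
print(proj(W,[[.4205,.3105,.059],[.4205,.3105,.0]]))
u=proj(W,[[.4205,.3105,.059]])[0]
for hi in (50,70,90):print(blob(W,u,45,0,hi)[:3])
x,y=u.astype(int);cv2.imwrite("pics/z3.png",cv2.resize(W["pixels"][max(y-70,0):y+70,x-80:x+80,::-1],None,fx=3,fy=3,interpolation=2));print(x,y)
E
```

```text
time_s: 3.25
position: [0.4211, 0.3086, 0.1559]
tool_rot: [[0.926, 0.379, 0.001], [0.379, -0.926, 0.0], [0.001, 0.0, -1.0]]
ft_force: [-0.3, -0.9, -0.9]
grip_width: 0.0856
gripper_force: 0.0
[[250.8544326  191.1420265 ]
 [251.43408233 172.92378179]]
[]
[(247.74, 188.67, 22.9, 24.4, 4, 438.1)]
[(247.54, 188.82, 24.3, 25.7, 7, 488.8)]
250 191
```

View pics/z3.png

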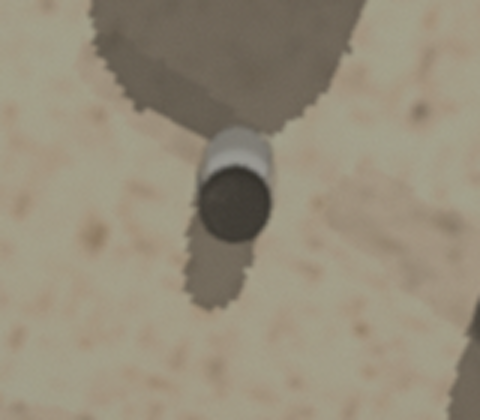

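Crop: the cap top is a dark disc at (248.0,189) in the wrist image, almost centred.

```bash
python3 - <<'E'
from h import *
from rig import observe
W,B=load("w3"),load("w2")
p,e=tri([(W,(248,189.)),(B,(129.5,82.2))]);print(p,e,plane(W,(248,189),.059))
s=observe();T=np.array(s["tool_rot"])
print("tool delta",T.T@(plane(W,(248,189),.059)-s["position"]), s["position"])
E
```

```text
[0.41950659 0.31235276 0.05178334] [0.3, 0.3] [0.42123837 0.31310218 0.059     ]
tool delta [ 0.00150838 -0.00411859  0.09751612] [0.42117728 0.30864345 0.15651281]
```

```bash
python3 -m jog '[[0,0,0,0.0015,-0.004,0.03,100],[0,0,0,0,0,0.04,100],[0,0,0,0,0,0.035,60],[0,0,0,0,0,0.022,45],[0,0,0,0,0,0,35],[0,0,0,0,0,0,20],[0,0,0,0,0,0,10],[0,0,0,0,0,0,10],[0,0,0,0,0,0,10],[0,0,0,0,0,0,10]]' 25
```

```text
time_s: 4.55
position: [0.421, 0.314, 0.0296]
tool_rot: [[0.925, 0.38, 0.003], [0.38, -0.925, 0.001], [0.003, 0.0, -1.0]]
ft_force: [-0.1, -2.5, 8.1]
grip_width: 0.0208
gripper_force: 26.0
```

```bash
python3 -m jog '[[0,0,0,0,0,-0.03,10],[0,0,0,0,0,-0.05,10],[0,0,0,0,0.02,-0.05,10],[0,0,0,-0.003,0.045,0,10],[0,0,0,-0.003,0.045,0,10],[0,0,0,-0.003,0.045,0,10],[0,0,0,-0.003,0.045,0,10],[0,0,0,-0.004,0.03,0,10],[0,0,0,0,0,0,10],[0,0,0,0,0,0,10]]'
python3 - <<'E'
from h import *
W=snap("wrist","w4"); D=snap("side","s4")
print(proj(W,[[.5139,.0443,.046]]))
u=proj(D,[[.49,.1,.15]])[0].astype(int)
o=np.zeros((384,800,3),np.uint8);o[:,:512]=W["pixels"]
c=cv2.resize(D["pixels"][u[1]-60:u[1]+60,u[0]-45:u[0]+45],(288,384),interpolation=2);o[:,512:]=c
cv2.imwrite("pics/z4.png",o[:,:,::-1])
E
```

```text
time_s: 5.8
position: [0.4924, 0.0956, 0.1584]
tool_rot: [[0.925, 0.38, 0.0], [0.38, -0.925, 0.0], [0.0, -0.0, -1.0]]
ft_force: [-0.3, -0.9, 0.2]
grip_width: 0.0208
gripper_force: 25.3
[[323.6963539  185.20750163]]
```

View pics/z4.png

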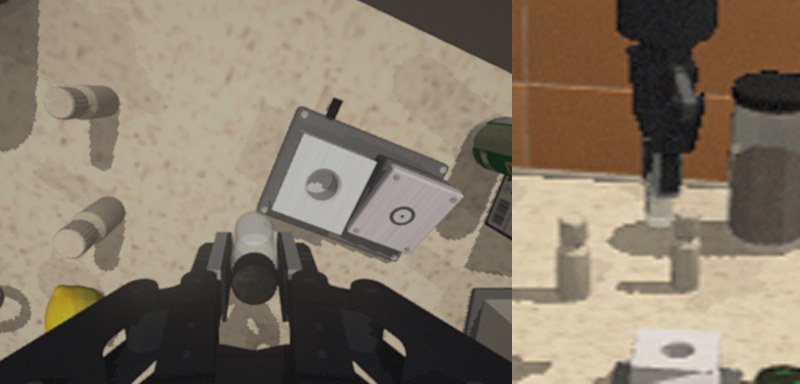

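View: the vial is held upright with its cap at (255,278) and its bottom end near (254,226). The bore is at (323,183) and the ring at (402,215). Next I'll measure the bore and vial offset.

```bash
python3 - <<'E'
from h import *
from rig import observe
W,A,B,C=load("w4"),load("w1"),load("w2"),load("w3")
for hi in (110,130,145):print("bore",hi,blob(W,(322,184),24,0,hi)[:2])
for hi in (90,110,130):print("ring",hi,blob(W,(402,215),17,0,hi)[:1])
s=observe();P=np.array(s["position"]);T=np.array(s["tool_rot"])
for h in (0,.059): print("axis at TCP, h",h,proj(W,[P+[0,0,-.0296+h]]))
print("cap",[blob(W,(255,278),32,0,hi)[:2] for hi in(30,45)])
print(plane(C,(248,189),.059)- [.421,.314,.059])
x=cv2.resize(W["pixels"][200:310,205:305],None,fx=5,fy=5,interpolation=2);y=cv2.resize(W["pixels"][155:215,290:350],(300,300),interpolation=2)
o=np.zeros((550,800,3),np.uint8);o[:,:500]=x;o[:300,500:]=y;cv2.imwrite("pics/z5.png",o[:,:,::-1])
E
```

```text
bore 110 [(329.08, 182.95, 16.2, 24.0, 157, 252.2)]
bore 130 [(323.25, 183.66, 29.4, 31.1, 54, 606.1)]
bore 145 [(323.42, 183.55, 30.7, 32.6, 66, 692.3)]
ring 90 [(401.88, 215.47, 17.0, 24.5, 79, 327.2)]
ring 110 [(401.89, 215.44, 17.9, 25.3, 78, 355.1)]
ring 130 [(401.9, 215.43, 18.6, 26.2, 79, 383.0)]
axis at TCP, h 0 [[252.60664261 225.67440599]]
axis at TCP, h 0.059 [[251.93824972 284.86539367]]
cap [[(281.85, 300.85, 1.0, 12.6, 175, 6.0)], [(271.17, 271.82, 31.0, 66.3, 161, 663.8), (267.71, 291.44, 2.5, 3.6, 128, 5.1)]]
[ 0.00023837 -0.00089782  0.        ]
```

View pics/z5.png

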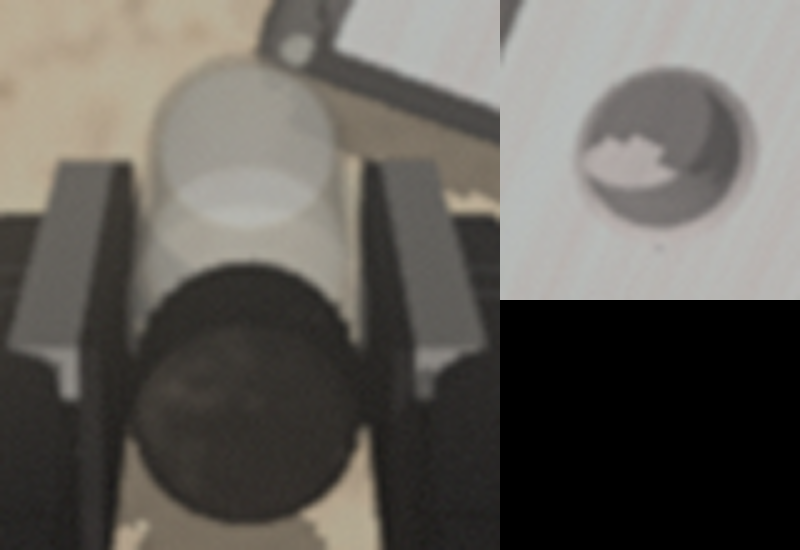

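Crop: the vial underside disc is centred at about (253.6,228.4) and the bore at (323.4,183.6). The vial is upright to about 1-2°.

```bash
python3 - <<'E'
from h import *
from rig import observe
W,A,B=load("w4"),load("w1"),load("w2")
s=observe();P=np.array(s["position"]);T=np.array(s["tool_rot"])
b=plane(W,(323.4,183.6),.046);v=plane(W,(253.6,228.4),P[2]-.0296);t=plane(W,(254.2,283),P[2]+.0294)
print("P",P,"bore",b,"tri3",tri([(W,(323.4,183.6)),(A,(136,32.5)),(B,(377.5,95.3))]));print("vial bottom-P, tool",T.T@(v-P)," top",T.T@(t-P))
print("tool bore-bottom",T.T@(b-v)," bore-P",T.T@(b-P))
r=(401.9,215.4);print("ring",plane(W,r,.044),tri([(W,r),(A,(195.1,57.2)),(B,(430.8,119.4))]))
E
```

```text
P [0.49229189 0.09598775 0.1582958 ] bore [0.51500287 0.04509152 0.046     ] tri3 (array([0.51410162, 0.04429648, 0.04324193]), [0.4, 0.8, 0.4])
vial bottom-P, tool [-0.00163605  0.00055014  0.02959959]  top [ 0.00081779  0.0008657  -0.02939987]
tool bore-bottom [0.00320677 0.05516727 0.08269317]  bore-P [0.00157071 0.05571741 0.11229276]
ring [ 0.51476073 -0.02687134  0.044     ] (array([ 0.51435735, -0.02768666,  0.04252754]), [0.2, 0.1, 0.1])
```

```bash
python3 -m jog '[[0,0,0,0.0015,0.03,0,10],[0,0,0,0.001,0.025,0.02,10],[0,0,0,0,0,0.03,10],[0,0,0,0,0,0.02,10],[0,0,0,0,0,0.008,10],[0,0,0,0,0,0.005,10],[0,0,0,0,0,0.003,10],[0,0,0,0,0,0,10]]'; python3 -m jog '[[0,0,0,0,0,0.002,10],[0,0,0,0,0,0.002,10],[0,0,0,0,0,0,10]]'
```

```text
time_s: 6.9
position: [0.516, 0.0452, 0.0724]
tool_rot: [[0.925, 0.38, 0.001], [0.38, -0.925, -0.0], [0.001, 0.0, -1.0]]
ft_force: [0.8, -0.8, -1.2]
grip_width: 0.0209
gripper_force: 25.3
time_s: 7.28
position: [0.5158, 0.0452, 0.068]
tool_rot: [[0.925, 0.38, -0.0], [0.38, -0.925, 0.0], [-0.0, -0.0, -1.0]]
ft_force: [0.3, 0.2, 0.1]
grip_width: 0.021
gripper_force: 25.3
```

```bash
python3 -m jog '[[0,0,0,0,0,0.005,10],[0,0,0,0,0,0.005,10],[0,0,0,0,0,0.002,10],[0,0,0,0,0,0.002,10],[0,0,0,0,0,0,10]]';python3 -m jog '[[0,0,0,0,0,0.001,10],[0,0,0,0,0,0.001,10],[0,0,0,0,0,0,10]]'
```

```text
time_s: 7.9
position: [0.5158, 0.0452, 0.054]
tool_rot: [[0.925, 0.38, -0.0], [0.38, -0.925, 0.0], [-0.0, -0.0, -1.0]]
ft_force: [0.0, -0.6, -0.4]
grip_width: 0.0208
gripper_force: 25.3
time_s: 8.28
position: [0.5158, 0.0452, 0.052]
tool_rot: [[0.925, 0.38, -0.0], [0.38, -0.925, 0.0], [-0.0, -0.0, -1.0]]
ft_force: [0.1, -0.1, -0.2]
grip_width: 0.0212
gripper_force: 25.3
```

```bash
python3 -m jog '[[0,0,0,0,0,0.0007,10],[0,0,0,0,0,0,10]]' | grep -E "pos|ft";python3 -m jog '[[0,0,0,0,0,0.0007,10],[0,0,0,0,0,0,10]]'| grep -E "pos|ft"
```

```text
position: [0.5158, 0.0452, 0.0514]
ft_force: [-0.2, -0.4, 0.5]
position: [0.5159, 0.0451, 0.0507]
ft_force: [0.5, -0.1, -0.3]
```

```bash
python3 -m jog '[[0,0,0,0,0,0.0007,10],[0,0,0,0,0,0,10]]' | grep -E "pos|ft";python3 -m jog '[[0,0,0,0,0,0.0007,10],[0,0,0,0,0,0,10]]'| grep -E "pos|ft"
```

```text
position: [0.516, 0.0452, 0.0507]
ft_force: [-2.3, -0.9, 7.3]
position: [0.5161, 0.0452, 0.0506]
ft_force: [-4.4, 1.1, 15.2]
```

Contact came at the expected height, so the vial is seated. I'll release it, rise and look.

```bash
python3 -m jog '[[0,0,0,0,0,-0.001,10],[0,0,0,0,0,0,35],[0,0,0,0,0,0,45],[0,0,0,0,0,0,55],[0,0,0,0,0,0,55],[0,0,0,0,0,-0.03,55],[0,0,0,0,0,-0.05,70],[0,0,0,0,0.03,-0.05,100],[0,0,0,-0.01,0.055,-0.04,100],[0,0,0,0,0,0,100]]'
python3 - <<'E'
from h import *
from rig import observe
W=snap("wrist","w5");D=snap("side","s5");s=observe();P=np.array(s["position"]);T=np.array(s["tool_rot"])
print(P,proj(W,[[.5147,.0447,.08],[.5147,.0447,.046],[.5145,-.0273,.044]]).round(1))
u=proj(D,[[.5147,.01,.06]])[0].astype(int)
o=np.zeros((384,800,3),np.uint8);o[:,:512]=W["pixels"];o[:,512:]=cv2.resize(D["pixels"][u[1]-40:u[1]+40,u[0]-30:u[0]+30],(288,384),interpolation=2)
cv2.imwrite("pics/z6.png",o[:,:,::-1])
E
```

```text
time_s: 10.52
position: [0.5393, -0.0351, 0.2191]
tool_rot: [[0.926, 0.377, 0.005], [0.377, -0.926, -0.002], [0.004, 0.004, -1.0]]
ft_force: [-1.5, 0.7, -0.0]
grip_width: 0.0853
gripper_force: 0.0
[ 0.53747101 -0.03234397  0.21620663] [[156.7 169.9]
 [166.5 162.2]
 [236.2 188.8]]
```

View pics/z6.png

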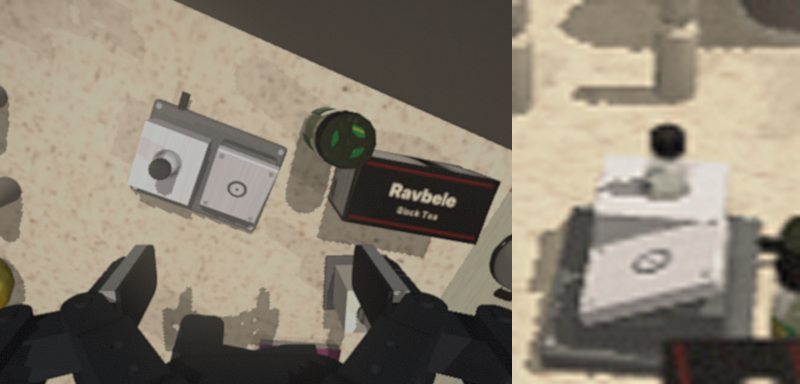

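The vial stands in the bore with its cap well above the block, and the plate ring is visible at (237,188). That was my last picture, so from here I work from numbers only. Next come the warmer yaw and the probe location.

```bash
cat > yaw.py <<'E'
from h import *
def rect(d,uv,z,lo,r=60):
    g=cv2.cvtColor(d["pixels"],cv2.COLOR_RGB2GRAY);m=cv2.inRange(g,lo,255)
    n,l=cv2.connectedComponents(m);k=l[int(uv[1]),int(uv[0])]
    if k==0: return None
    c=max(cv2.findContours((l==k).astype(np.uint8),0,cv2.CHAIN_APPROX_NONE)[0],key=cv2.contourArea).reshape(-1,2)
    if len(c)>400: return "leak"
    P=np.array([plane(d,p,z)[:2]*1000 for p in c],np.float32);rc=cv2.minAreaRect(P)
    return np.round(rc[0],1),np.round(rc[1],1),round(rc[2],1)
E
python3 - <<'E'
from yaw import *
from rig import observe
A,B,W,X=[load(k) for k in("w1","w2","w4","w5")]
for n,d,uv in(("w1",A,(116,50)),("w2",B,(360,110)),("w4",W,(300,200)),("w5",X,(145,150))):
  for lo in(150,160,170): print(n,lo,rect(d,uv,.046,lo))
s=observe();P=np.array(s["position"]);T=np.array(s["tool_rot"])
print("to probe, tool",T.T@(np.array([.447,-.206,.28])-P))
print("box corners",[plane(A,u,.1)[:2].round(3) for u in((297,20),(283,88),(396,101))],"grinder",plane(X,(341,139),.1))
for hi in(90,110,130):print("ring5",blob(X,(237,188),14,0,hi)[:1])
E
```

```text
w1 150 leak
w1 160 leak
w1 170 leak
w2 150 (array([512.3,  45.1]), array([64.3, 60.1]), 1.3)
w2 160 (array([512.2,  45.1]), array([63.2, 58.7]), 0.9)
w2 170 None
w4 150 (array([513.1,  44.9]), array([65.6, 61.5]), 1.2)
w4 160 (array([513.2,  44.9]), array([65.2, 60.8]), 1.2)
w4 170 (array([513.1,  44.8]), array([64.8, 60.7]), 1.3)
w5 150 leak
w5 160 leak
w5 170 leak
to probe, tool [-0.14959378  0.12633888 -0.06380599]
box corners [array([ 0.584, -0.12 ]), array([ 0.52 , -0.134]), array([ 0.553, -0.249])] grinder [ 0.59907227 -0.08528703  0.1       ]
ring5 [(237.61, 189.24, 13.3, 14.7, 98, 4.8)]
ring5 [(236.63, 188.69, 15.0, 18.7, 106, 220.3)]
ring5 [(236.63, 188.68, 15.9, 19.6, 106, 245.3)]
```

```bash
python3 -m jog '[[0,0,0,-0.03,0.02,-0.04,100],[0,0,0,-0.03,0.026,-0.03,100],[0,0,0,-0.03,0.026,0,100],[0,0,0,-0.03,0.026,0,100],[0,0,0,-0.03,0.028,0,100],[0,0,0,0,0,0,100],[0,0,0,0,0,0,100]]'
python3 - <<'E'
from h import *
from rig import observe
W=snap("wrist","w6");s=observe();P=np.array(s["position"]);T=np.array(s["tool_rot"])
u=proj(W,[[.447,-.206,.15]])[0];print(P,u)
for lo in(140,160,175,185):print(lo,blob(W,u,40,lo,255)[:3])
g=cv2.cvtColor(W["pixels"],cv2.COLOR_RGB2GRAY);x,y=u.astype(int)
print(g[y-32:y+33:4,x-40:x+41:4])
E
```

```text
time_s: 11.5
position: [0.4471, -0.2047, 0.2859]
tool_rot: [[0.925, 0.381, -0.001], [0.381, -0.925, 0.001], [-0.001, -0.002, -1.0]]
ft_force: [0.8, 0.0, 1.0]
grip_width: 0.0854
gripper_force: 0.0
[ 0.44721762 -0.20453034  0.28611098] [255.23364953 178.87079767]
140 [(267.08, 174.52, 61.7, 91.3, 164, 3546.5), (222.99, 187.48, 18.9, 100.3, 176, 1127.9)]
160 [(255.94, 178.4, 19.8, 27.8, 0, 413.6), (266.33, 175.07, 63.8, 90.0, 165, 2911.7), (222.51, 187.15, 17.9, 94.9, 176, 994.0)]
175 [(255.95, 178.32, 18.2, 26.8, 180, 360.1), (266.33, 174.2, 63.4, 87.1, 166, 2649.3), (226.77, 185.17, 3.3, 13.9, 175, 16.5)]
185 [(255.95, 178.1, 16.4, 25.8, 180, 308.5), (255.94, 160.27, 47.4, 53.5, 0, 1029.2)]
[[164 168 167 121 108 188 187 186 189 190 183 191 191 190 191 191 153 101
  171 178 180]
 [157 165 161 127  93 189 188 187 165 106 108 108 123 191 191 192 153 104
  178 182 183]
 [168 164 146 123  94 188 187 185 102 131 131 134 122 140 191 191 150 103
  178 182 182]
 [179 169 160 129  79 190 187 128 105 131 133 134 128 103 192 191 141 105
  177 180 185]
 [176 180 174 132  80 192 190 126 113 133 132
[... 412 characters left out ...]
3 178 123 169 168 131 158 192 189 191 186 153 159 185 181 183
  182 182 174]
 [181 180 171 174 121 120 124 124 154 190 189 191 186 117 148 179 179 180
  174 182 182]
 [174 173 168 174 121 125 125 115 129 175 174 173 160 114 149 175 181 182
  178 181 184]
 [178 178 168 171 117 126 125 124 123 124 122 116 125 121 180 175 183 180
  178 182 182]
 [180 170 173 174 122 125 122 122 127 125 125 127 124 118 170 178 183 182
  176 182 182]
 [178 175 177 178 164 153 121 116 120 122 167 173 160 168 181 179 181 179
  182 182 183]
 [178 177 172 176 176 154 119 124 125 133 177 177 167 181 183 182 178 168
  180 182 180]
 [174 157 173 178 179 159 123 126 125 150 177 178 175 179 181 181 182 183
  181 182 182]]
```

```bash
python3 - <<'E'
from h import *
from rig import observe
W,A=load("w6"),load("w1");s=observe();P=np.array(s["position"]);T=np.array(s["tool_rot"])
D,S=load("side0"),load("scene0")
print(tri([(W,(255.95,178.3)),(A,(325,188.3)),(D,(231.5,209)),(S,(351,181))]));print(T.T@(plane(W,(255.95,178.3),.150)-P))
E
```

```text
(array([ 0.44700906, -0.20623727,  0.14548925]), [0.7, 1.3, 0.8, 1.9])
[-0.00020624  0.00207263  0.13610844]
```

```bash
python3 -m jog '[[0,0,0,0,0.0015,0.05,100],[0,0,0,0,0,0.05,100],[0,0,0,0,0,0.04,100],[0,0,0,0,0,0.03,80],[0,0,0,0,0,0.016,60],[0,0,0,0,0,0,40],[0,0,0,0,0,0,20],[0,0,0,0,0,0,8],[0,0,0,0,0,0,8],[0,0,0,0,0,0,8]]' 60;python3 -m jog '[[0,0,0,0,0,0,8],[0,0,0,0,0,0,8]]'
```

```text
time_s: 12.8
position: [0.4479, -0.2072, 0.1013]
tool_rot: [[0.925, 0.38, 0.001], [0.38, -0.925, -0.0], [0.001, 0.001, -1.0]]
ft_force: [0.3, 2.6, 6.3]
grip_width: 0.0176
gripper_force: 59.7
time_s: 13.05
position: [0.4479, -0.2072, 0.1013]
tool_rot: [[0.925, 0.38, 0.001], [0.38, -0.925, -0.0], [0.001, 0.001, -1.0]]
ft_force: [0.7, 3.5, 5.5]
grip_width: 0.0173
gripper_force: 59.7
```

Gripped. Now I'll lift straight out of the stand and check that the probe came along with the tip free.

```bash
python3 -m jog '[[0,0,0,0,0,-0.01,8],[0,0,0,0,0,-0.02,8],[0,0,0,0,0,-0.03,8],[0,0,0,0,0,-0.03,8],[0,0,0,0,0,-0.03,8],[0,0,0,0,0,0,8]]';python3 -m jog '[[0,0,0,0.018,-0.04,0,8],[0,0,0,0.018,-0.04,0,8],[0,0,0,0.018,-0.042,0,8],[0,0,0,0.018,-0.042,0,8],[-0.0316,0.0816,0,0,0,0,8],[-0.0316,0.0816,0,0,0,0,8],[-0.0316,0.0816,0,0,0,0,8],[-0.0316,0.0816,0,0,0,0,8],[0,0,0,0,0,0,8],[0,0,0,0,0,0,8]]'
python3 - <<'E'
from h import *
from rig import observe
W=snap("wrist","w7");D=snap("side","s7");S=snap("scene","c7");s=observe();P=np.array(s["position"]);T=np.array(s["tool_rot"])
n=np.array([-.3428,-.0072,.9394]);R=np.array([.5144,-.0273,.044])
print(P,T[:,2]+n,s["ft_force"])
tip=P+T@[-.0003,0,.0853]
print("tip",tip,"tool delta to ring",T.T@(R-tip))
print("proj ring",proj(W,[R]),"tip",proj(W,[tip]),"flange",proj(W,[P+T@[0,0,.0413]]))
for hi in(90,110,130):print(blob(W,proj(W,[R])[0],22,0,hi)[:2])
print("side tip",proj(D,[tip]),"scene",proj(S,[tip]))
E
```

```text
time_s: 13.8
position: [0.448, -0.2078, 0.2227]
tool_rot: [[0.925, 0.38, 0.003], [0.38, -0.925, -0.003], [0.002, 0.004, -1.0]]
ft_force: [-0.4, -0.5, -1.8]
grip_width: 0.0172
gripper_force: 58.9
time_s: 15.05
position: [0.4519, -0.0284, 0.2204]
tool_rot: [[0.869, 0.358, 0.341], [0.379, -0.926, 0.007], [0.318, 0.123, -0.94]]
ft_force: [0.5, 0.1, -0.0]
grip_width: 0.0171
gripper_force: 59.0
[ 0.45217517 -0.02825662  0.2205508 ] [-0.00076904 -0.00013964 -0.00026216] [ 0.99314132 -1.00698255 -0.44449024]
tip [ 0.48108981 -0.02776808  0.1403019 ] tool delta to ring [-0.00161098 -0.00038831  0.10188767]
proj ring [[253.54030395 166.6002122 ]] tip [[253.82143227 195.00696773]] flange [[253.74517472 216.7684603 ]]
[]
[(253.68, 167.01, 17.4, 17.7, 92, 242.7)]
[(253.65, 167.0, 18.3, 18.6, 91, 267.5)]
side tip [[259.56639027 171.62008269]] scene [[274.2843249  172.46979804]]
```

The ring is where predicted, and the tool axis is square to the plate within 0.05°. I'll approach to about 17 mm and check the real tip in the images.

```bash
python3 -m jog '[[0,0,0,-0.0015,0,0.03,8],[0,0,0,0,0,0.03,8],[0,0,0,0,0,0.025,8],[0,0,0,0,0,0,8],[0,0,0,0,0,0,8]]'
python3 - <<'E'
from h import *
from rig import observe
W=snap("wrist","w8");D=snap("side","s8");s=observe();P=np.array(s["position"]);T=np.array(s["tool_rot"])
R=np.array([.5144,-.0273,.044]);tip=P+T@[-.0003,0,.0853]
print("delta",T.T@(R-tip),"ring px",proj(W,[R])[0],"tip",proj(W,[tip])[0],"stem end",proj(W,[P+T@[0,0,.0693]])[0],s["ft_force"])
for n,d,a,b in(("w",W,proj(W,[tip])[0],22),("s",D,proj(D,[tip])[0],12)):
    g=cv2.cvtColor(d["pixels"],cv2.COLOR_RGB2GRAY);x,y=a.astype(int);print(n,x,y);print("\n".join(" ".join(f"{v:3d}" for v in r) for r in g[y-b:y+b:2 if n=="w" else 1,x-b:x+b:2 if n=="w" else 1]))
print(proj(D,[R,tip,P+T@[0,0,.0413]]))
E
```

```text
time_s: 15.82
position: [0.4799, -0.0282, 0.1411]
tool_rot: [[0.868, 0.358, 0.343], [0.379, -0.925, 0.007], [0.32, 0.124, -0.939]]
ft_force: [0.5, -0.3, -0.8]
grip_width: 0.0175
gripper_force: 59.0
delta [-0.00062065 -0.00072307  0.0180015 ] ring px [253.02933913 189.27192665] tip [253.94612572 195.4986392 ] stem end [253.91959119 202.21414858] [ 0.00884106 -0.11505328 -0.87770976]
w 253 195
193 194 196 192 191 193 190 193 195 194 196 197 195 190 196 196 193 192 193 197 194 192
193 194 195 190 193 192 190 194 194 195 200 199 194 193 198 194 193 190 195 196 193 193
194 195 191 192 192 191 191 197 194 190 167 154 158 183 194 193 191 190 197 195 192 195
194 194 191 192 191 191 194 183 138 106  97  93  95 101 125 176 190 193 196 193 193 197
192 194 190 192 191 191 174 114  95 113 138 151 150 118  94 106 165 197 196 192 194 195
182 181 187 190 192 188 125  96 132 185 195 194 198 186 154 100 109 183 195 192 197 193
180 177 179 181 189 163  96 131 188 192 192 194 195 192 196 146  91 145 192 194 196 192
179 177 180 183 189 136  96 167 194 194 193 191 191 193 197 183 104 115 188 195 194 193
1
[... 2932 characters left out ...]
 146 134 112 142 191 204 203 203 202
 68  66 175 212 201 201 200 200 199 200 202 200 171 141 180 202 209 174 134 178 200 201 200 202
 68  75 165 201 198 200 200 200 202 203 203 165 156 193 175 157 185 155 147 189 199 200 201 201
 66 124 188 204 206 201 202 204 201 205 186 129 155 200 195 166 124 132 178 205 202 203 204 203
 62 138 194 205 200 200 202 201 195 201 200 164 116 117 102 122 181 207 204 202 204 200 203 198
 92 171 203 199 199 198 196 195 196 198 201 206 204 209 209 205 204 202 200 199 198 198 199 200
 72 129 147 176 200 200 198 199 203 201 198 203 201 201 199 199 201 199 202 198 198 201 202 205
[[272.71671137 208.55417403]
 [270.64935107 202.28117584]
 [264.80202648 186.50274983]]
```

Numerically the tip, flange edge and ring agree with prediction within about 1 mm. The ring dot is at (253.5,190) and the nose edge around (253,195), so lateral alignment is good. I'll take a force baseline, then close in.

```bash
cat > f.py <<'E'
from h import *
from rig import observe,optics
F=[];Z=[]
for _ in range(8):
    optics.get_image("side");s=observe();T=np.array(s["tool_rot"]);F.append(T.T@s["ft_force"]);Z.append(s["position"])
P=np.mean(Z,0);tip=P+T@[-.0003,0,.0853]
print("t",round(s["time_s"],2),"F tool",np.mean(F,0).round(2),"+-",np.std(F,0).round(2),"gap mm",((T.T@(np.array([.5144,-.0273,.044])-tip))*1e3).round(2),"zerr",(T[:,2]-[.3428,.0072,-.9394]).round(4))
E
python3 f.py; python3 -m jog '[[0,0,0,-0.0005,0,0.006,8],[0,0,0,0,0,0.006,8],[0,0,0,0,0,0.002,8],[0,0,0,0,0,0,8]]'|grep -E "pos|ft"; python3 f.py;python3 -m jog '[[0,0,0,0,0,0.004,8],[0,0,0,0,0,0,8],[0,0,0,0,0,0,8]]'|grep -E "pos|ft"; python3 f.py
```

```text
t 16.32 F tool [-0.35 -0.28  1.5 ] +- [0.29 0.41 0.31] gap mm [-0.21 -0.44 17.59] zerr [ 0.0002 -0.0003  0.0001]
position: [0.484, -0.0282, 0.1267]
ft_force: [0.1, 0.1, -0.7]
t 17.23 F tool [-0.22  0.14  0.84] +- [0.52 0.4  0.47] gap mm [ 0.44 -0.32  3.18] zerr [ 0.0003 -0.0003  0.0001]
position: [0.4855, -0.0283, 0.1233]
ft_force: [-0.7, -0.1, 0.8]
t 18.0 F tool [ 0.24  0.57 -0.11] +- [0.49 0.53 0.27] gap mm [ 0.41 -0.37 -0.83] zerr [ 0.0003 -0.0003  0.0001]
```

```bash
for i in 1; do python3 -m jog '[[0,0,0,0,0,0.0015,8],[0,0,0,0,0,0.0015,8],[0,0,0,0,0,0,8]]'|grep -E "pos|ft"; done; python3 f.py; python3 -m jog '[[0,0,0,0,0,0.001,8],[0,0,0,0,0,0.001,8],[0,0,0,0,0,0,8]]'|grep -E "pos|ft"; python3 f.py
```

```text
position: [0.4865, -0.0283, 0.1204]
ft_force: [-1.4, -0.6, 2.1]
t 18.77 F tool [ 0.37  0.79 -1.14] +- [0.2  0.71 0.59] gap mm [ 0.43 -0.35 -3.85] zerr [ 0.0002 -0.0003  0.0001]
position: [0.4872, -0.0282, 0.1186]
ft_force: [0.5, -1.0, 3.3]
t 19.55 F tool [ 0.46  0.87 -2.7 ] +- [0.54 0.46 0.47] gap mm [ 0.46 -0.33 -5.87] zerr [ 0.0001 -0.0002  0.0001]
```

```bash
python3 -m jog '[[0,0,0,0,0,0.0006,8],[0,0,0,0,0,0,8],[0,0,0,0,0,0,8],[0,0,0,0,0,0,8]]'; python3 f.py; python3 f.py
python3 - <<'E'
from h import *
W=load("w1")
from rig import optics,observe
d=snap("wrist","w9");s=observe();P=np.array(s["position"]);T=np.array(s["tool_rot"])
R=np.array([.5144,-.0273,.044])
print(proj(d,[R,P+T@[0,0,.0693]]))
g=cv2.cvtColor(d["pixels"],cv2.COLOR_RGB2GRAY);x,y=253,192
print("\n".join(f"{yy}: "+" ".join(f"{v:3d}" for v in g[yy,x-24:x+25:2]) for yy in range(y-16,y+14,2)))
D=snap("side","s9");S=snap("scene","c9")
for n,d,o in(("side",D,load("s5")),):   # vial cap still standing
    u=proj(d,[[.5147,.0447,.0735]])[0];print(n,u,blob(d,u,7,0,70)[:2],blob(o,u,7,0,70)[:2])
E
```

```text
time_s: 20.05
position: [0.4873, -0.0282, 0.118]
tool_rot: [[0.868, 0.358, 0.343], [0.379, -0.925, 0.007], [0.32, 0.124, -0.939]]
ft_force: [0.2, -1.0, 3.4]
grip_width: 0.0176
gripper_force: 59.6
t 20.45 F tool [ 0.51  0.96 -2.9 ] +- [0.45 0.43 0.33] gap mm [ 0.48 -0.29 -6.48] zerr [ 0.0001 -0.0002  0.    ]
t 20.85 F tool [ 0.81  0.89 -3.  ] +- [0.38 0.54 0.37] gap mm [ 0.48 -0.3  -6.48] zerr [ 0.0001 -0.0002  0.0001]
[[253.30967799 197.63283758]
 [253.70145279 202.23954833]]
176: 191 191 194 193 191 191 192 190 189 194 194 192 196 196 195 188 193 196 194 191 190 194 196 193 192
178: 192 192 193 192 190 192 191 190 191 194 192 195 197 195 192 188 195 195 191 190 191 196 196 191 192
180: 192 193 194 192 189 192 190 189 192 194 194 196 197 194 189 191 197 193 190 189 193 195 194 190 195
182: 192 194 193 190 190 191 190 191 193 193 195 198 196 193 188 194 194 191 191 190 194 195 191 192 197
184: 193 196 192 189 192 190 189 191 195 192 190 172 163 161 178 195 194 190 186 190 193 194 191 194 196
186: 187 194 191 189 190 190 189 195 180 142 111  96  96  95 100 125 164 188 189 193 196 192 1
[... 368 characters left out ...]
92 191 191 194 193 190 193 194 143  91 144 190 194 194 192 193
196: 177 177 178 177 177 159  95 111 176 180 186 187 159 175 192 196 195 160  94 123 190 196 192 192 191
198: 176 177 177 176 178 155  93 113 172 156 142 125 101 111 138 154 171 162 100 110 192 194 192 193 191
200: 176 177 176 174 179 160  94  93 102 101  99 106 111 111 104 101 103 100  93 120 193 193 192 191 191
202: 186 181 176 182 181 139  97 106 109 111 115 113 110 113 114 114 113 110 106 111 173 192 193 190 193
204: 186 189 187 184 137  96 107 105 104 104 105 107 110 105 105 107 109 111 111 108 102 148 190 191 193
side [276.1930976  183.39764291] [(275.96, 184.05, 6.5, 6.9, 138, 34.8)] [(275.98, 184.06, 6.4, 6.9, 138, 34.4)]
```

```bash
python3 -c "
from rig import job
print(job.close_job())"
```

```text
the job is handed in; nothing more can be done
None
```

The job is handed in: the vial is fully down in the bore and released, and the thermometer is held square to the plate within about 0.05°, its tip about 0.5 mm from the ring's centre and pressed at about 4 N, roughly half way in (estimated from force and position, ±1 mm).

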